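# Hang the transfer roller in its notched spring collar

### The arm

A 6-joint arm with a two-finger parallel gripper is mounted at the origin on the work surface. World frame = base frame: x ahead of the robot, y to its left, z up, the work surface at z = 0. Lengths are in m, angles in rad, forces in N, time in s.
With the tool pointing down it reaches from about 0.275 to 0.75 m from the base axis. Payload 10.2 kg.
Tool frame: the origin (TCP) lies on the mounting face of the last link; the fingertips stand 166 mm ahead of it and the grasp point (between the pads) lies 147 mm ahead of it; z points along the fingers, y is the line along which they close (so a half turn about z gives the same grasp; the last joint's range is limited). The gripper opens to 88 mm and grips with 3 to 60 N. Pads are 18 mm wide; open, the fingers measure 123 mm over their backs; the gripper's body (75 mm by 187 mm) begins 45 mm behind the grasp point.
Start: joints at [-1.439, 0.313, 1.498, -0, 1.331, -0.223], TCP at [0.182, -0.492, 0.405] pointing down, gripper open.
Joint ranges: [-2.94, 2.94], [-0.97, 2.17], [0.19, 2.56], [-1.23, 4.37], [0.02, 3.11], [-2.88, 2.88]. Speed limits (rad/s): [2.39, 2.39, 3.01, 3.14, 3.14, 3.14].

### API

Orientations are given as a 3x3 rotation matrix whose columns are the frame's x, y, z axes.
In Python, from plant import status, viewer, workorder gives the robot as it stands.
- The arm moves only by the shell command python3 -m creep 'ROWS' [FORCE]. ROWS is text: rows parted by semicolons, each of 7 numbers parted by spaces: the finger opening in mm, from 0 to 88.1, then the shift along the tool's x, y, z in units of 25 mm (1.0 is 25 mm), then the turn, a rotation vector about the tool's x, y, z in units of 5 degrees (1.0 is 5 degrees). In form: claw tx ty tz ax ay az; .... A call has 1 to 20 rows; each row is the pose to reach, as a shift and turn from the pose commanded when the call began, along the tool's axes at that moment; what a row does not reach only later rows make up. A row lasts 1/10 s, in which the tool goes at most 50 mm and 8.59 degrees, less where a joint would pass 70% of its speed; a pose out of reach is approached as far as the arm can. A call with a gripper value outside its range is refused whole. The fingers move at their own pace and stop on an object; FORCE is the grip in N (left out, the last holds). Time passes only in rows, so rows that repeat a pose let the fingers close. It gives the time, the measured TCP pose, the force, the opening and the grip force at its end, in the units of the state.
- status.get_obs(): the state, without advancing time (a new reading comes with each control period).
- viewer.read_camera(name): name is "scene" or "top"; returns a dict with "pixels" (420x560x3 uint8, red, green, blue), "mtx" (3x3 intrinsics, pixels), "rvec" (rotation vector, rad) and "tvec" (3), from world to camera coordinates, as OpenCV has them. Camera axes: x right, y down, z forward; pixel columns grow to the right and rows downward; lengths in m; the calibration is good to about 2 mm. A picture is of the moment at which its call begins. There is no depth.
- workorder.job_done(): hands the job in; it is judged then, once.
The state is a dict: "time": time; "joint_pos": joint angles; "dq": joint speeds; "tau": joint torques, N m; "position": TCP position; "orientation": TCP orientation; "force": force on the tool from outside, world axes, zero at the start; "wrist_torque": the same for the moment, N m; "width": finger opening in m; "finger_force": force on a finger pad.
Only numpy, scipy, OpenCV 4.12 (cv2) and the standard library are available. Lean on these libraries where they do the work, as an engineer would, in place of code of your own. Each camera call takes 0.05 s, during which the arm holds its last target. There are 200 camera calls.

### The job

Put the hand roller away in its holder: lift it out of the plywood block, lower it handle-first through the red notched collar, and with light pressure turn it until its steel crossbar drops into the collar's two notches; leave it hanging there fully home. Never force it down against the collar or ram it, and leave the mugs, the white flask and the tape roll where they stand.

Things in the scene. Friction and masses are not known exactly. Their poses are not given: they have to be found in the camera images.
- block: Plywood block fixed to the bench, 90 x 90 x 55 mm high, origin at the centre of its underside. A plain round hole, 28 mm across and 45 mm deep, in the middle of its top holds the roller's handle loosely (3 mm of play all round).
- roller: Hand roller standing head-up with its handle in the block, 161 mm tall, 0.14 to 0.28 kg, the same after half a turn. Origin at the bottom end of the handle, z up along it, x along the crossbar and drum. Blue round handle 22 mm across, 105 mm long, its lowest 7 mm tapering to 16 mm across.
- roller_bar (a point): Centre of the underside of the roller's steel crossbar, on the handle's axis, 105 mm above the handle's end; axes as the roller. The bar is a round rod 8 mm thick, 70 mm long (x); at its ends it bends up into two arms of the same rod, centred at x = +-31 mm, which carry the drum.
- roller_drum (a point): Centre of the roller's black rubber drum, 145 mm above the handle's end; axes as the roller. The drum is 32 mm across, 52 mm long (x) and does not turn on its axle: grip it from above, fingers closing along y.
- holder: Roller holder screwed to the bench: white base plate 150 x 100 x 8 mm; a steel post 66 mm from the origin along the holder's x, reaching 148 mm high, with a white sprung carriage that carries the collar. Origin on the bench straight below the collar's axis, z up; x points from the collar to the post.
- seat (a point): On the collar's axis at the level of the notch floors, 135 mm above the bench while unpressed; sinks with the collar. Axes as the holder, NOT as the notches. The collar is a ring of 52 mm outer diameter, bore 26 mm, black from 20 mm below this point up to it, red from it to the rim 10 mm above. Two facing notches cut the red part, 10 mm wide, 10 mm deep, open to bore and outside.
- rim (a point): On the collar's axis at the level of its rim, 10 mm above seat. The line through the notches is turned 0.25 to 1.5 rad anticlockwise (from above) from the holder's x; no reading tells how much: see it from above or feel for it. The collar resists turning with 0.18 N m, more than a lightly pressed bar sliding on the rim exerts.
- collar_foot (a point): Point on the collar's axis 20 mm below seat, its lower edge. The collar stands on a spring: it starts to sink at about 6 N of push, 1 mm more for each further 3.5 N, and is solid after 10 mm. A bar lightly pressed on the rim loses its push when turned over the notches; then lower it 10 mm more to bring it home.
- mug_white: White mug, 82 mm across, 95 mm high, with a handle; origin at the centre of its underside. Bystander.
- mug_blue: Blue mug, same size and origin. Bystander.
- flask: White drinks flask with a black cap, 68 mm across, 160 mm high; origin at the centre of its underside. Bystander.
- tape: Orange roll of tape lying flat, 84 mm across, 19 mm high; origin at the centre of its underside. Bystander.
There are look-alikes about, which are no part of the job. What is shaped like the holder but purple is not meant. Leave any orange look-alike of the roller alone.

How it is judged:
On the way, in this order (a step that is already met when the one before it is completed fails the run):
1. the roller is lifted clear of the block, held upright (height (world z) of roller above 0.08 m and horizontal distance between roller and seat above 0.06 m), for 0.1 s.
2. the handle's end has gone down through the collar's bore (more than 25 mm below the notch floor, within 15 mm of the axis) (z of roller in the frame of seat below -0.025 m and horizontal distance between roller and seat below 0.015 m and horizontal distance between roller_bar and seat below 0.03 m), for 0.1 s.
At the end, for the whole second after the job is handed in: The roller hangs handle-down in the collar, let go and at rest, its crossbar home on the floor of the notches (underside within 3 mm above it, within 5 mm of the collar's axis) and its handle within 0.1 rad of upright (z of roller_bar in the frame of seat between -0.004 and 0.003 m and horizontal distance between roller_bar and seat below 0.005 m and angle between roller's own z axis and vertical below 0.1 rad and linear speed of roller below 0.02 m/s and angular speed of roller below 0.2 rad/s); the robot touches nothing.
It fails at once if the roller is forced or dropped against the holder (more than 25 N between them) (contact force between roller and holder above 25 N).
It fails at once if the gripper or arm pushes on the holder (more than 15 N) (contact force between any of the fingers, the arm and holder above 15 N).
It fails at once if a mug, the flask or the tape roll is moved more than 30 mm or tipped (distance of any of mug_white, mug_blue, flask, tape from where it was at the start of the episode above 0.03 m or angle between any of mug_white, mug_blue, flask, tape's own z axis and vertical above 0.3 rad).
It also fails if it takes over 58 s, if anything falls off the work surface, if the arm or the gripper's body presses on something with over 40 N, if the wrist force passes 120 N, or if a joint passes its speed limit or range.

## Working session

There is one attempt and no reset: what is moved stays moved. The work goes in short steps, Python scripts to look and compute and a shell command to move; the robot and the scene stay as the last step left them, time stands still between calls to the robot, and variables do not carry over. Pictures are saved under pics/ and viewed, at most 10 in all, crops included, and the job is handed in when it is done.

```bash
ls; mkdir -p pics; python3 - <<'E'
from plant import status, viewer
import cv2
o=status.get_obs()
for k,v in o.items(): print(k,v)
for n in("scene","top"):
    r=viewer.read_camera(n); cv2.imwrite(f"pics/{n}0.png",r["pixels"][:,:,::-1]); print(n,r["mtx"],r["rvec"],r["tvec"])
E
```

```text
pics
time 0.0
joint_pos [-1.43941647e+00  3.13458575e-01  1.49841830e+00 -1.57204474e-06
  1.33097076e+00 -2.23410025e-01]
dq [-7.17068788e-04  7.56095180e-04  1.53689093e-03  1.22678764e-03
  2.42093316e-05  5.80346258e-04]
tau [ 1.05932577e-03 -4.02210546e+01 -2.52268571e+01  6.94922986e-02
  3.52939172e-02 -1.05909494e-04]
position [ 0.18236099 -0.49227821  0.40416361]
orientation [[ 9.37719397e-01  3.47393587e-01 -1.65918107e-04]
 [ 3.47393517e-01 -9.37718613e-01  1.24395734e-03]
 [ 2.76558307e-04 -1.22412180e-03 -9.99999213e-01]]
force [ 0.11355557 -0.47821122 -0.22236485]
wrist_torque [ 0.06109649 -0.04738421 -0.03223146]
finger_force 0.0
width 0.08801997082244288
scene [[418.05781287   0.         277.63251888]
 [  0.         418.05781287 205.64041934]
 [  0.           0.           1.        ]] [ 1.78276178  1.51526705 -0.77936746] [-0.01438419 -0.20401729  1.67026726]
top [[434.99748045   0.         283.32519265]
 [  0.         434.99748045 209.71639168]
 [  0.           0.           1.        ]] [ 2.18406588 -2.15825302  0.10406119] [-0.0870284   0.52010877  1.39003645]
```

View pics/scene0.png

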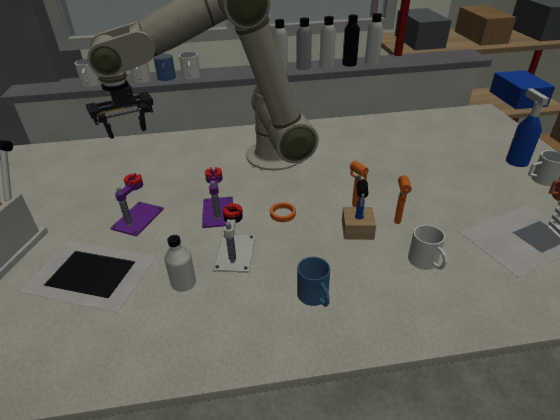

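View pics/top0.png

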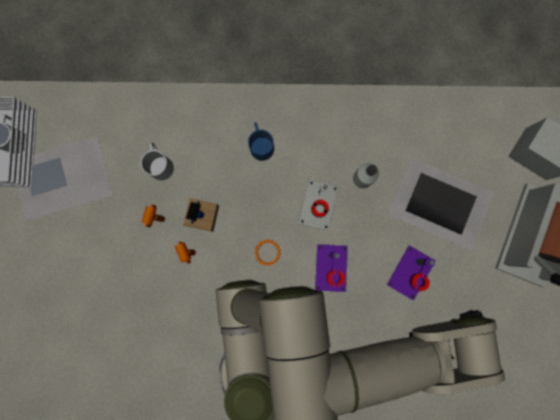

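The scene view shows the holder (white) with its collar at about (233,212) and the roller's drum at about (362,188) above the block at (359,222). In the top view the collar is at (320,208) and the block at (201,214). Next I enlarge these.

```bash
python3 - <<'E'
import cv2,numpy as np
s=cv2.imread("pics/scene0.png");t=cv2.imread("pics/top0.png")
def c(im,x,y,w=66,h=50):
    k=cv2.resize(im[y:y+h,x:x+w],(396,300),interpolation=cv2.INTER_CUBIC)
    k=cv2.convertScaleAbs(k,alpha=1.6,beta=10)
    for i in range(0,w,10): cv2.putText(k,str(x+i),(i*6,8),0,.3,(0,255,0));cv2.line(k,(i*6+3,10),(i*6+3,14),(0,255,0))
    for i in range(0,h,10): cv2.putText(k,str(y+i),(0,i*6+6),0,.3,(0,255,255))
    return k
cv2.imwrite("pics/m1.png",np.vstack([np.hstack([c(t,170,190),c(t,287,180)]),np.hstack([c(s,330,175),c(s,205,195)])]))
E
```

```text
(no output)
```

View pics/m1.png

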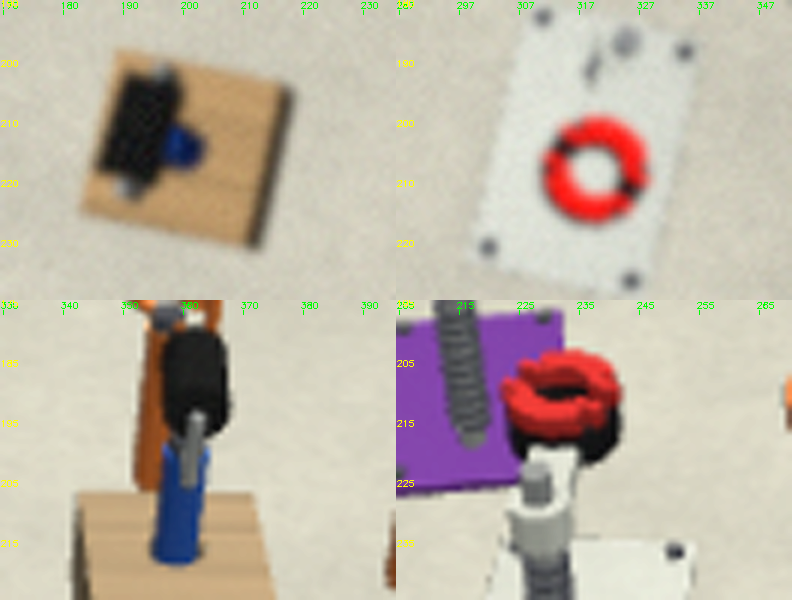

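The enlargement shows the drum's blob centred near (193,211) in top and (362.5,188.7) in scene. The red ring is at (320.4,207.8) and (232.5,210.7), with notches at top pixels (315.3,204.3) and (325.5,211.3).

```bash
cat > h.py <<'E'
import cv2,numpy as np
from plant import status, viewer
def cam(n):
    r=viewer.read_camera(n); r["R"]=cv2.Rodrigues(np.array(r["rvec"]))[0]; r["P"]=r["mtx"]@np.c_[r["R"],np.ravel(r["tvec"])]; return r
def blob(r,cond,box):
    x,y,w,h=box; p=r["pixels"][y:y+h,x:x+w].astype(int); m=cond(p[...,0],p[...,1],p[...,2]).astype(np.uint8)
    n,l,s,c=cv2.connectedComponentsWithStats(m); i=1+np.argmax(s[1:,4])
    pts=np.argwhere(l==i)[:,::-1]+[x,y]
    return pts.mean(0),(pts.min(0)+pts.max(0))/2,len(pts),pts
def tri(a,b,pa,pb):
    X=cv2.triangulatePoints(a["P"],b["P"],np.float64(pa).reshape(2,1),np.float64(pb).reshape(2,1)).ravel(); X=X[:3]/X[3]
    e=[ (lambda q:q[:2]/q[2])(c["P"]@np.r_[X,1])-p for c,p in((a,pa),(b,pb))]
    return X,e
def back(r,px,z):
    d=r["R"].T@np.linalg.inv(r["mtx"])@np.r_[px,1]; o=-r["R"].T@np.ravel(r["tvec"])
    return o+d*(z-o[2])/d[2]
red=lambda r,g,b:(r>90)&(g<.45*r)&(b<.45*r)
black=lambda r,g,b:(r<45)&(g<45)&(b<45)
E
python3 - <<'E'
from h import *
np.set_printoptions(precision=4,suppress=True)
T,S=cam("top"),cam("scene")
for nm,c,bt,bs in(("ring",red,(300,190,42,36),(218,195,30,26)),("drum",black,(180,195,24,35),(352,175,20,24))):
    a,b=blob(T,c,bt),blob(S,c,bs); print(nm,a[:3],b[:3]); print(tri(T,S,a[0],b[0]),tri(T,S,a[1],b[1]))
    if nm=="drum":
        for q,cc in((a,T),):
            v=cv2.fitLine(q[3].astype(np.float32),cv2.DIST_L2,0,.01,.01).ravel(); p=back(cc,q[0]+8*v[:2],.155)-back(cc,q[0]-8*v[:2],.155); print("drum axis",np.arctan2(p[1],p[0]))
p=back(T,(325.5,211.3),.14)-back(T,(315.3,204.3),.14); print("notch axis",np.arctan2(p[1],p[0]),np.linalg.norm(p))
# arm ends, block corners
p=back(T,(197.2,202),.155)-back(T,(191.7,221.3),.155); print("arms",np.arctan2(p[1],p[0]),np.linalg.norm(p))
print("block corners",[back(T,(170+x/6,190+y/6),.055)[:2] for x,y in((115,50),(285,85),(250,245),(80,212))])
print("flask top",back(T,(372,169),.16),"tape",back(T,(267,252),.01))
E
```

```text
ring (array([317.0282, 211.8451]), array([318.5, 210.5]), 71) (array([229.0678, 211.6441]), array([230.5, 211. ]), 59)
(array([ 0.5059, -0.1898,  0.1253]), [array([2.3001, 0.0944]), array([ 2.6637, -0.0701])]) (array([ 0.5097, -0.1899,  0.1303]), [array([0.9828, 0.0497]), array([ 1.1427, -0.0228])])
drum (array([194.0412, 211.5979]), array([195., 212.]), 194) (array([361.7322, 187.8579]), array([361.5, 188. ]), 183)
(array([0.5003, 0.1844, 0.1549]), [array([-0.6451, -0.1695]), array([-0.7321,  0.1116])]) (array([0.4995, 0.1829, 0.1538]), [array([-1.0102, -0.267 ]), array([-1.1461,  0.1718])])
drum axis -0.15137387908043085
notch axis -2.1654594436421832 0.036899943511051
arms -0.2462197107295827 0.05919103108681604
block corners [array([0.5512, 0.2202]), array([0.5335, 0.1292]), array([0.4483, 0.1454]), array([0.4646, 0.2359])]
flask top [ 0.6326 -0.3429  0.16  ] tape [ 0.3836 -0.0293  0.01  ]
```

```bash
python3 - <<'E'
from h import *
np.set_printoptions(precision=4,suppress=True)
T,S=cam("top"),cam("scene")
def allm(r,c,box):
    x,y,w,h=box; p=r["pixels"][y:y+h,x:x+w].astype(int); return np.argwhere(c(p[...,0],p[...,1],p[...,2]))[:,::-1]+[x,y]
a,b=allm(T,red,(300,190,42,36)),allm(S,red,(218,195,30,26))
ca,cb=cv2.minEnclosingCircle(a.astype(np.float32))[0],(b.min(0)+b.max(0))/2
print(ca,a.mean(0),(a.min(0)+a.max(0))/2,cb,tri(T,S,ca,cb),"T only",back(T,ca,.141),"S only",back(S,cb,.14))
# notches: angular profile of redness about the centre
p=T["pixels"].astype(float); rd=p[...,0]-p[...,1]; C=np.array(a.mean(0))
th=np.radians(np.arange(0,360,3)); prof=np.zeros(len(th))
c0=back(T,ca,.143)
for r in(.016,.019,.022):
    W=np.c_[c0[0]+r*np.cos(th),c0[1]+r*np.sin(th),np.full(len(th),.143)]
    q=cv2.projectPoints(W,T["rvec"],T["tvec"],T["mtx"],None)[0][:,0].astype(np.float32)
    prof+=cv2.remap(rd.astype(np.float32),q[:,:1],q[:,1:],cv2.INTER_LINEAR).ravel()
prof/=3; w=np.clip(.7*np.median(prof)-prof,0,None); print(prof.astype(int)); print("notch line deg",np.degrees(np.angle((w*np.exp(2j*th)).sum())/2))
d=allm(T,black,(180,195,22,32)); print(cv2.minAreaRect(d.astype(np.float32)))
R=cv2.minAreaRect(d.astype(np.float32)); bx=[back(T,x,.155)[:2] for x in cv2.boxPoints(R)]; print(np.array(bx))
print("drum T",back(T,(193.6,211.5),.155),"S",back(S,(361.8,187.9),.155))
print("post top",back(T,(287+230/6,180+42/6),.148))
E
```

```text
(319.86065673828125, 207.95901489257812) [319.6103 207.9853] [320. 208.] [232. 209.] (array([ 0.5163, -0.1892,  0.1422]), [array([-0.2814, -0.0169]), array([-0.3286,  0.0046])]) T only [ 0.5164 -0.1901  0.141 ] S only [ 0.5135 -0.1883  0.14  ]
[126 124 122 119 115 112 110 108 104 102  98  94  87  76  62  48  37  27
  23  23  31  43  57  71  82  92  96 100 101 101 101 105 109 114 118 122
 125 127 129 128 128 128 129 129 129 129 128 127 128 127 126 125 126 126
 127 127 126 126 126 125 124 123 122 121 118 115 113 108 103 100  99 101
 101  98  90  79  66  51  38  27  25  27  34  47  62  76  87  97 102 104
 107 109 111 113 118 124 126 127 128 127 127 129 128 127 126 126 126 126
 126 126 125 125 126 127 127 127 126 127 127 127]
notch line deg 57.37959765034779
((194.0, 212.0), (18.0, 14.0), 90.0)
[[0.5251 0.2041]
 [0.5256 0.1627]
 [0.4722 0.1611]
 [0.4717 0.2023]]
drum T [0.5001 0.1838 0.155 ] S [0.5005 0.1867 0.155 ]
post top [ 0.5788 -0.2056  0.148 ]
```

```bash
python3 -m creep '66 21.3 -21 0 0 0 6.4;66 21.3 -21 0 0 0 6.4;66 21.3 -21 0 0 0 6.4;66 21.3 -21 0 0 0 6.4;66 21.3 -21 0 0 0 6.4;66 21.3 -21 0 0 0 6.4;66 21.3 -21 0 0 0 6.4;66 21.3 -21 0 0 0 6.4;66 21.3 -21 0 0 0 6.4;66 21.3 -21 0 0 0 6.4;66 21.3 -21 0 0 0 6.4;66 21.3 -21 0 0 0 6.4;66 21.3 -21 0 0 0 6.4;66 21.3 -21 0 0 0 6.4;66 21.3 -21 0 0 0 6.4;66 21.3 -21 0 0 0 6.4;66 21.3 -21 0 0 0 6.4;66 21.3 -21 0 0 0 6.4;66 21.3 -21 0 0 0 6.4;66 21.3 -21 0 0 0 6.4' 10; python3 -c "
from h import *
T=cam('top');cv2.imwrite('pics/a.png',cv2.resize(T['pixels'][150:270,130:290,::-1],(640,480)))
print(status.get_obs()['joint_pos'])"
```

```text
time: 2.3
position: [0.4992, 0.184, 0.4051]
orientation: [[0.979, -0.204, 0.001], [-0.204, -0.979, 0.0], [0.001, -0.0, -1.0]]
force: [0.2, -0.9, -0.3]
width: 0.066
finger_force: 0.0
[ 1.33091953e-01  3.28270951e-01  1.47584222e+00 -6.49220972e-05
  1.33703424e+00  1.90890135e+00]
```

```bash
python3 -m creep '66 0 0 1 0 0 0;66 0 0 2 0 0 0;66 0 0 2.7 0 0 0;66 0 0 3.2 0 0 0;66 0 0 3.6 0 0 0;66 0 0 4 0 0 0;66 0 0 4 0 0 0;66 0 0 4 0 0 0'; python3 -c "
from h import *
S=cam('scene');cv2.imwrite('pics/b.png',cv2.resize(S['pixels'][110:260,290:440,::-1],(600,600)))"
```

```text
time: 3.15
position: [0.4995, 0.185, 0.3051]
orientation: [[0.979, -0.202, 0.001], [-0.202, -0.979, 0.0], [0.001, -0.0, -1.0]]
force: [-0.2, -0.3, -1.2]
width: 0.0659
finger_force: 0.0
```

View pics/b.png

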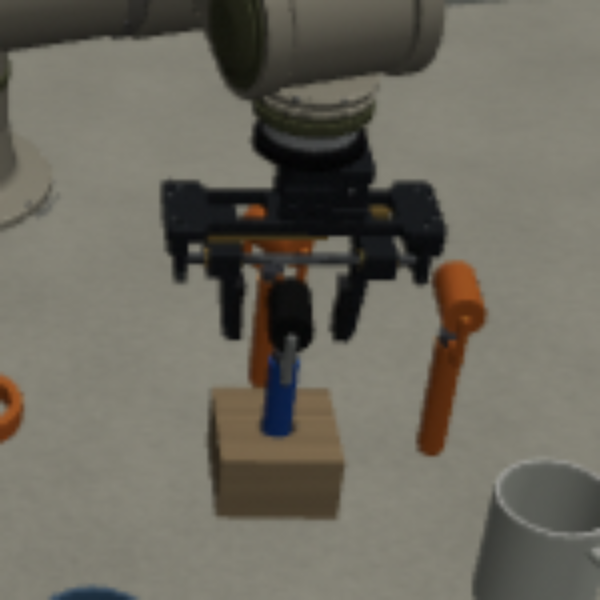

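The drum (290,315) sits centrally between the fingers (232 and 347). I close.

```bash
python3 -m creep '28 0 0 0 0 0 0;28 0 0 0 0 0 0;28 0 0 0 0 0 0;28 0 0 0 0 0 0;28 0 0 0 0 0 0;28 0 0 0 0 0 0;28 0 0 0 0 0 0;28 0 0 0 0 0 0' 35
```

```text
time: 4.0
position: [0.4993, 0.185, 0.3048]
orientation: [[0.979, -0.202, 0.0], [-0.202, -0.979, 0.0], [0.0, -0.0, -1.0]]
force: [-0.2, 0.4, 1.1]
width: 0.0313
finger_force: 34.3
```

```bash
python3 -m creep '28 0 0 -0.3 0 0 0;28 0 0 -0.8 0 0 0;28 0 0 -1.6 0 0 0;28 0 0 -2.6 0 0 0;28 0 0 -4 0 0 0;28 0 0 -5.4 0 0 0;28 0 0 -6.6 0 0 0;28 0 0 -7.2 0 0 0;28 0 0 -7.2 0 0 0;28 0 0 -7.2 0 0 0;28 0 0 -7.2 0 0 0'; python3 - <<'E'
from h import *
np.set_printoptions(precision=4,suppress=True)
T,S=cam("top"),cam("scene")
o=status.get_obs();p=np.array(o["position"]);R=np.array(o["orientation"]);print(o["force"],o["width"],o["wrist_torque"])
# handle: blue pixels, scene
x,y,w,h=310,100,110,120
q=S["pixels"][y:y+h,x:x+w].astype(int);m=(q[...,2]>60)&(q[...,2]>1.6*q[...,0])
P=np.argwhere(m)[:,::-1]+[x,y];print(len(P),P.min(0),P.max(0))
g=p+R[:,2]*.144
pr=lambda X:(lambda v:v[:2]/v[2])(S["P"]@np.r_[X,1])
print("expected axis px bar/mid/end",pr(g-[0,0,.04]),pr(g-[0,0,.09]),pr(g-[0,0,.145]))
for yy in range(P[:,1].min(),P[:,1].max(),4): print(yy,P[P[:,1]==yy][:,0].mean())
v=np.hstack([cv2.resize(S["pixels"][80:230,300:420,::-1],(400,500)),cv2.resize(T["pixels"][150:270,150:246,::-1],(400,500))]);cv2.imwrite("pics/c.png",v)
E
```

```text
time: 5.1
position: [0.4993, 0.185, 0.4837]
orientation: [[0.979, -0.202, -0.002], [-0.202, -0.979, -0.0], [-0.002, 0.001, -1.0]]
force: [-0.4, -0.4, -1.5]
width: 0.0313
finger_force: 34.3
[ 0.0916 -0.1713 -1.5022] 0.031202683850009218 [ 0.0008  0.0515 -0.0034]
161 [362 145] [370 178]
expected axis px bar/mid/end [366.3541 142.9494] [364.4307 159.1676] [362.4287 176.0492]
145 366.5
149 368.0
153 367.0
157 367.0
161 366.0
165 366.0
169 365.0
173 365.0
177 364.0
```

View pics/c.png

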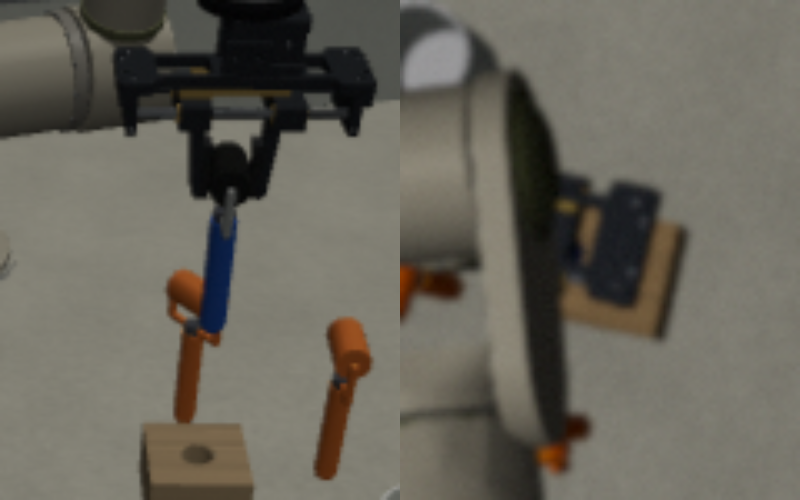

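The roller is lifted, straight in hand, with the handle vertical (its axis in the scene view matches the expected slope). Now over the collar, with the bar turned about 14° short of the notches.

```bash
python3 -m creep '28 0.1 0.5 0 0 0 -0.4;28 0.4 1.5 0 0 0 -1.2;28 0.7 2.8 0 0 0 -2.1;28 1 4.2 0 0 0 -3.2;28 1.4 5.6 0 0 0 -4.3;28 1.8 7 0 0 0 -5.4;28 2.1 8.4 0 0 0 -6.5;28 2.5 9.8 0 0 0 -7.6;28 2.8 11.2 0 0 0 -8.7;28 3.2 12.5 0 0 0 -9.6;28 3.45 13.5 0 0 0 -10.4;28 3.6 14.2 0 0 0 -10.8;28 3.68 14.52 0 0 0 -11;28 3.68 14.52 0 0 0 -11;28 3.68 14.52 0 0 0 -11;28 3.68 14.52 0 0 0 -11'
cat > m.py <<'E'
from h import *
np.set_printoptions(precision=4,suppress=True)
S=cam("scene")
o=status.get_obs();p=np.array(o["position"]);R=np.array(o["orientation"]);print(p,o["force"],o["width"])
b,rg=(lambda c,box:(lambda x,y,w,h:np.argwhere(c(*np.moveaxis(S["pixels"][y:y+h,x:x+w].astype(int),2,0)))[:,::-1]+[x,y])(*box))(lambda r,g,b:(b>60)&(b>1.6*r),(205,140,60,75)),None
pr=lambda X:(lambda v:v[:2]/v[2])(S["P"]@np.r_[X,1])
end=np.array([*p[:2],p[2]-.295])
print("blue",b.min(0),b.max(0)+1)
for yy in range(b[:,1].min()+1,b[:,1].max()+1,3):
    r=b[b[:,1]==yy][:,0]; print(yy,r.min(),r.max(),(r.min()+r.max())/2)
print("expected axis px at +95,+50,+5 mm:",*[pr(end+[0,0,k]) for k in(.095,.05,.005,0)])
cv2.imwrite("pics/d%d.png"%(o["time"]*10),cv2.resize(S["pixels"][130:250,180:300,::-1],(600,600),interpolation=cv2.INTER_CUBIC))
E
python3 m.py; ls pics
```

```text
time: 6.8
position: [0.516, -0.1885, 0.4846]
orientation: [[0.727, 0.686, -0.0], [0.686, -0.727, 0.0], [0.0, -0.0, -1.0]]
force: [-0.3, -0.2, -1.9]
width: 0.0316
finger_force: 34.3
[ 0.516  -0.1885  0.4848] [ 0.6821 -0.1659 -0.8157] 0.03145758093381941
blue [224 163] [235 197]
164 224 230 227.0
167 224 231 227.5
170 226 231 228.5
173 225 232 228.5
176 226 232 229.0
179 226 232 229.0
182 226 233 229.5
185 227 233 230.0
188 227 233 230.0
191 227 234 230.5
194 228 234 231.0
expected axis px at +95,+50,+5 mm: [226.9715 164.7693] [228.6097 179.4519] [230.169  193.4265] [230.3376 194.9378]
a.png
b.png
c.png
d68.png
m1.png
scene0.png
top0.png
```

```bash
python3 -m creep '28 -0.03 0.03 0.4 0 0 0;28 -0.03 0.03 0.9 0 0 0;28 -0.03 0.03 1.4 0 0 0;28 -0.03 0.03 1.6 0 0 0;28 -0.03 0.03 1.6 0 0 0;28 -0.03 0.03 1.6 0 0 0'; python3 m.py
```

```text
time: 7.45
position: [0.516, -0.1902, 0.445]
orientation: [[0.727, 0.686, 0.0], [0.686, -0.727, -0.0], [0.0, 0.0, -1.0]]
force: [0.3, -0.3, -1.9]
width: 0.0314
finger_force: 34.3
[ 0.516  -0.1902  0.4452] [-0.7337  0.0605 -1.5556] 0.030775826598967982
blue [224 175] [235 208]
176 224 224 224.0
179 225 232 228.5
182 225 232 228.5
185 226 232 229.0
188 226 233 229.5
191 227 233 230.0
194 227 233 230.0
197 227 234 230.5
200 227 234 230.5
203 227 234 230.5
206 229 234 231.5
expected axis px at +95,+50,+5 mm: [227.7722 177.7742] [229.3564 191.8319] [230.8658 205.2258] [231.0292 206.675 ]
```

```bash
python3 -c "
import cv2,glob
f=sorted(glob.glob('pics/d*.png'))[-1];print(f);cv2.imwrite('pics/v.png',cv2.imread(f))"
```

```text
pics/d75.png
```

View pics/v.png

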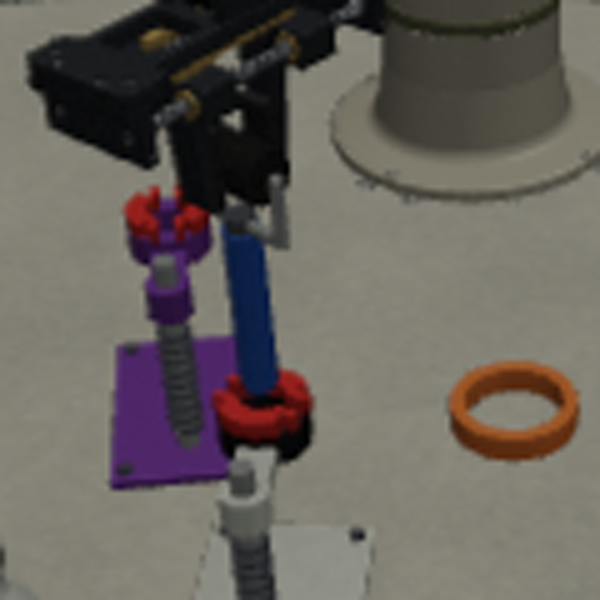

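The handle end (260,385) stands just above the ring's bore (about 263,397), with about 1 mm to correct in +y. I lower it in small steps.

```bash
python3 -m creep '28 0.04 -0.01 0.1 0 0 0;28 0.04 -0.01 0.2 0 0 0;28 0.04 -0.01 0.3 0 0 0;28 0.04 -0.01 0.4 0 0 0;28 0.04 -0.01 0.4 0 0 0'; python3 -m creep '28 0 0 0.05 0 0 0;28 0 0 0.1 0 0 0;28 0 0 0.15 0 0 0;28 0 0 0.15 0 0 0'
```

```text
time: 8.0
position: [0.5165, -0.1893, 0.4343]
orientation: [[0.727, 0.686, -0.001], [0.686, -0.727, 0.0], [-0.0, -0.001, -1.0]]
force: [0.5, -0.1, -1.7]
width: 0.0312
finger_force: 34.3
time: 8.4
position: [0.5165, -0.1893, 0.4308]
orientation: [[0.727, 0.686, -0.0], [0.686, -0.727, 0.0], [-0.0, -0.0, -1.0]]
force: [-0.1, -0.6, -1.5]
width: 0.0308
finger_force: 34.3
```

```bash
python3 -m creep '28 0 0 0.15 0 0 0;28 0 0 0.3 0 0 0;28 0 0 0.5 0 0 0;28 0 0 0.7 0 0 0;28 0 0 0.7 0 0 0'; python3 -m creep '28 0 0 0.4 0 0 0;28 0 0 0.8 0 0 0;28 0 0 1.2 0 0 0;28 0 0 1.6 0 0 0;28 0 0 2 0 0 0;28 0 0 2.4 0 0 0;28 0 0 2.6 0 0 0;28 0 0 2.6 0 0 0;28 0 0 2.6 0 0 0'
```

```text
time: 8.9
position: [0.5165, -0.1893, 0.4126]
orientation: [[0.727, 0.686, -0.001], [0.686, -0.727, 0.001], [-0.0, -0.002, -1.0]]
force: [-0.3, -0.5, -2.5]
width: 0.0308
finger_force: 34.3
time: 9.8
position: [0.5166, -0.1894, 0.3487]
orientation: [[0.727, 0.686, 0.0], [0.686, -0.727, -0.0], [0.0, 0.0, -1.0]]
force: [0.5, 1.4, -1.5]
width: 0.0312
finger_force: 34.3
```

```bash
python3 -m creep '28 0 0 0.15 0 0 0;28 0 0 0.3 0 0 0;28 0 0 0.44 0 0 0;28 0 0 0.44 0 0 0;28 0 0 0.44 0 0 0'; for i in 1; do python3 -m creep '28 0 0 0.04 0 0 0;28 0 0 0.08 0 0 0;28 0 0 0.08 0 0 0;28 0 0 0.08 0 0 0'; done
```

```text
time: 10.3
position: [0.5165, -0.1893, 0.3375]
orientation: [[0.727, 0.686, -0.0], [0.686, -0.727, 0.0], [-0.0, -0.0, -1.0]]
force: [0.1, 0.4, -1.9]
width: 0.0313
finger_force: 34.3
time: 10.7
position: [0.5165, -0.1893, 0.3355]
orientation: [[0.727, 0.686, -0.0], [0.686, -0.727, 0.0], [-0.0, -0.0, -1.0]]
force: [-0.5, 0.1, -2.2]
width: 0.0308
finger_force: 34.3
```

```bash
python3 -m creep '28 0 0 0.04 0 0 0;28 0 0 0.06 0 0 0;28 0 0 0.06 0 0 0;28 0 0 0.06 0 0 0'
```

```text
time: 11.1
position: [0.5165, -0.1894, 0.3344]
orientation: [[0.727, 0.686, 0.001], [0.686, -0.727, -0.0], [0.0, 0.001, -1.0]]
force: [-0.4, 0.4, 3.9]
width: 0.0313
finger_force: 34.3
```

Light contact on the rim, about 6 N, at the expected height. Now I turn towards the notches.

```bash
python3 -m creep '28 0 0 0 0 0 -0.4;28 0 0 0 0 0 -0.8;28 0 0 0 0 0 -1.2;28 0 0 0 0 0 -1.6;28 0 0 0 0 0 -2;28 0 0 0 0 0 -2'; python3 -m creep '28 0 0 0 0 0 -0.2;28 0 0 0 0 0 -0.4;28 0 0 0 0 0 -0.4'; python3 -m creep '28 0 0 0 0 0 -0.2;28 0 0 0 0 0 -0.4;28 0 0 0 0 0 -0.4' 
```

```text
time: 11.7
position: [0.5166, -0.1894, 0.3338]
orientation: [[0.597, 0.802, 0.0], [0.802, -0.597, -0.0], [0.0, 0.0, -1.0]]
force: [0.3, 0.1, 0.0]
width: 0.0308
finger_force: 34.3
time: 12.0
position: [0.5164, -0.1893, 0.3336]
orientation: [[0.568, 0.823, -0.001], [0.823, -0.568, 0.0], [-0.0, -0.001, -1.0]]
force: [0.9, -0.1, -1.3]
width: 0.0311
finger_force: 34.3
time: 12.3
position: [0.5165, -0.1893, 0.3339]
orientation: [[0.539, 0.842, -0.0], [0.842, -0.539, 0.0], [0.0, -0.0, -1.0]]
force: [0.3, -0.3, -2.7]
width: 0.0313
finger_force: 34.3
```

The push is gone at 57.4°, which matches the measured notch line. I lower gently.

```bash
python3 -m creep '28 0 0 0.04 0 0 0;28 0 0 0.08 0 0 0;28 0 0 0.08 0 0 0;28 0 0 0.08 0 0 0'
```

```text
time: 12.7
position: [0.5165, -0.1893, 0.332]
orientation: [[0.54, 0.842, -0.0], [0.842, -0.54, 0.0], [0.0, -0.0, -1.0]]
force: [-0.4, 1.4, -0.8]
width: 0.0313
finger_force: 34.3
```

```bash
python3 -m creep '28 0 0 0.04 0 0 0;28 0 0 0.08 0 0 0;28 0 0 0.12 0 0 0;28 0 0 0.12 0 0 0;28 0 0 0.12 0 0 0'
```

```text
time: 13.2
position: [0.5165, -0.1892, 0.3288]
orientation: [[0.54, 0.842, -0.0], [0.842, -0.54, 0.0], [0.0, -0.0, -1.0]]
force: [0.5, 2.8, -0.1]
width: 0.031
finger_force: 34.1
```

```bash
python3 -m creep '28 0 0 0.04 0 0 0;28 0 0 0.08 0 0 0;28 0 0 0.12 0 0 0;28 0 0 0.12 0 0 0;28 0 0 0.12 0 0 0'
```

```text
time: 13.7
position: [0.5165, -0.1893, 0.3258]
orientation: [[0.54, 0.842, -0.0], [0.842, -0.54, 0.0], [0.0, -0.0, -1.0]]
force: [-0.7, 1.8, -1.0]
width: 0.0309
finger_force: 34.1
```

```bash
python3 -m creep '28 0 0 0.03 0 0 0;28 0 0 0.06 0 0 0;28 0 0 0.06 0 0 0;28 0 0 0.06 0 0 0'
```

```text
time: 14.1
position: [0.5165, -0.1893, 0.3247]
orientation: [[0.54, 0.842, 0.0], [0.842, -0.54, -0.0], [0.0, 0.0, -1.0]]
force: [-2.0, 3.0, 4.1]
width: 0.0313
finger_force: 34.1
```

Floor contact is exactly 10 mm below the rim contact, so it is home. Release and withdraw.

```bash
python3 -m creep '34 0 0 0 0 0 0;40 0 0 0 0 0 0;50 0 0 0 0 0 0;62 0 0 0 0 0 0;62 0 0 0 0 0 0;62 0 0 0 0 0 0' && python3 -m creep '62 0 0 -0.3 0 0 0;62 0 0 -0.8 0 0 0;62 0 0 -1.6 0 0 0;62 0 0 -2.6 0 0 0;62 0 0 -4 0 0 0;62 0 0 -5 0 0 0;62 0 0 -5 0 0 0;62 0 0 -5 0 0 0'; python3 -c "
from h import *
S=cam('scene');cv2.imwrite('pics/z.png',cv2.resize(S['pixels'][130:250,180:300,::-1],(600,600),interpolation=cv2.INTER_CUBIC))"
```

```text
time: 14.7
position: [0.5165, -0.1894, 0.3244]
orientation: [[0.54, 0.842, 0.0], [0.842, -0.54, -0.0], [0.0, 0.0, -1.0]]
force: [-1.2, -0.1, -0.4]
width: 0.0621
finger_force: 0.0
time: 15.5
position: [0.5163, -0.1892, 0.4499]
orientation: [[0.54, 0.842, 0.001], [0.842, -0.54, -0.0], [0.0, 0.001, -1.0]]
force: [0.0, 0.4, -1.2]
width: 0.0618
finger_force: 0.0
```

View pics/z.png

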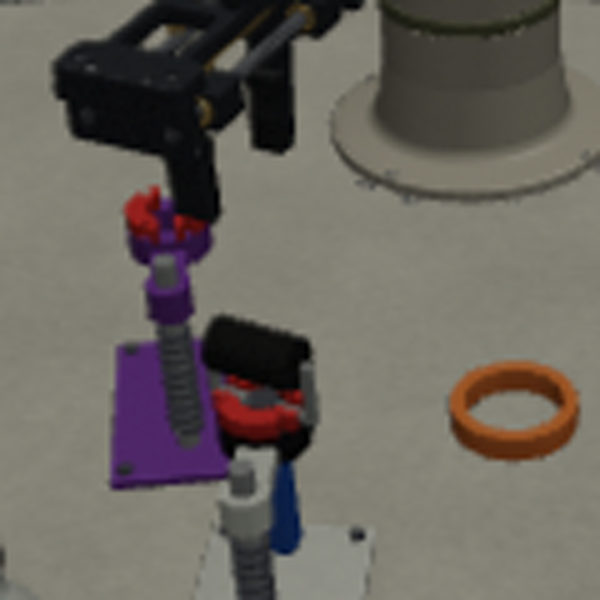

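The roller hangs upright in the collar: drum at (258,352), bar sunk into the notches, handle showing below at (285,510). The gripper is clear above.

```bash
python3 -c "
from plant import workorder
print(workorder.job_done())"
```

```text
the job is handed in; nothing more can be done
None
```

The hand roller hangs upright in the red collar with its crossbar home on the notch floors; it is let go, the gripper is clear, and the job was handed in at about 15.5 s (no verdict returned).

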